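# Seat the square setting block in the corner of the measuring stage and hold it

### The arm

A 7-joint arm with a two-finger parallel gripper is mounted at the origin on a cart in front of the work surface, level with it; the furniture and walls round the work are solid. World frame = base frame: x ahead of the robot, y to its left, z up, the work surface at z = 0. Lengths are in mm, angles in rad, forces in N, time in s.
With the tool pointing down it reaches from about 400 to 850 mm from the base axis. Payload 10.4 kg.
Tool frame: the origin (TCP) lies on the mounting face of the last link; the fingertips stand 182 mm ahead of it and the grasp point (between the pads) lies 164 mm ahead of it; z points along the fingers, y is the direction in which the jaws open and shut (so a half turn about z gives the same grasp; the last joint's range is limited). The gripper opens to 87 mm and grips with 3 to 60 N. Pads are 19 mm wide; open, the fingers measure 117 mm over their backs; the gripper's body (75 mm by 190 mm) begins 51 mm behind the grasp point.
Start: joints at [1.092, 0.332, -0.065, 1.46, 0.022, 1.35, -0.088], TCP at [275.127, -561.193, 404.776] pointing down, gripper open.
Joint ranges: [-2.6, 2.6], [-0.5, 2.12], [-1.47, 1.34], [0.16, 2.42], [-1.27, 4.41], [0.06, 2.06], [-2.6, 2.6]. Speed limits (rad/s): [2.22, 2.22, 2.79, 2.79, 3.14, 3.14, 3.14].

### API

Orientations are given as a rotation vector (axis times angle).
In Python, from station import * gives the robot as it stands.
- The arm moves only by the tool servo_tool, never from a script. Its argument "deltas" is a list that holds one entry, the list of rows, each a list of 7 numbers: the turn, a rotation vector about the tool's x, y, z in rad, then the shift along the tool's x, y, z in cm, then the closure, from -1 (fully open) to 1 (shut). In form: [[[wx, wy, wz, dx, dy, dz, grip], ...]]. A call has 1 to 12 rows; each row is the pose to reach, as a shift and turn from the pose commanded when the call began, along the tool's axes at that moment; what a row does not reach only later rows make up. A row lasts 1/10 s, in which the tool goes at most 50 mm and 8.59 degrees, less where a joint would pass 70% of its speed; a pose out of reach is approached as far as the arm can. A call with a gripper value outside its range is refused whole. The fingers move at their own pace and stop on an object; "newtons" is the grip in N (left out, the last holds). Time passes only in rows, so rows that repeat a pose let the fingers close. It gives the time, the measured TCP pose, the force and the opening at its end, in the units of the state.
- get_obs(): the state, without advancing time (a new reading comes with each control period).
- capture(name): name is "scene" or "side" or "wrist"; returns the picture (480x640x3 uint8, blue, green, red); there is no depth.
- camera_params(name): a dict with "camera_matrix" (3x3 intrinsics, pixels), "pose" (4x4, takes a point from camera to world coordinates). Camera axes: x right, y up, looking along -z (the intrinsics and any distortion apply to the point x, -y, -z); pixel columns grow to the right and rows downward; lengths in mm; the calibration is good to about 2 mm. A picture is of the moment at which its call begins: read the wrist's pose just before it. camera_params takes no time and is no camera call; for the wrist camera it gives the pose at the moment of the call.
- finish_job(): hands the job in, once; it reports no verdict.
The state is a dict: "clock": time; "joints": joint angles; "qvel": joint speeds; "effort": joint torques, N m; "eef_pos": TCP position; "orientation": TCP orientation; "ft_force": force on the tool from outside, world axes, zero at the start; "torque": the same for the moment, N m; "gripper_width": opening from 0.0 (shut) to 1.0 (fully open).
Only numpy, scipy, OpenCV 4.12 (cv2) and the standard library are available. Lean on these libraries where they do the work, as an engineer would, in place of code of your own. Each camera call takes 0.05 s, during which the arm holds its last target.

### The job

Lift the square-footed setting block up and out of its fork on the stand, set it flat on the measuring stage and push it home into the corner, its sides flush against both stop bars. Finish while still holding it there, pressed firmly against both stops at once, without ramming them. Leave the round-footed block hanging and do not disturb the other things on the worktop.

Things in the scene. Friction and masses are not known exactly. Their poses are not given: they have to be found in the camera images.
- square_block: steel block to use: square foot 44x44 mm, 35 mm tall; above it a round neck 10 mm thick, 18 mm long, then a square black grip 24x24 mm, 30 mm tall, its sides parallel to the foot's. Mass 0.25 to 0.5 kg. Origin: centre of the foot's underside, z up, x, y square to its sides; grip at z = 53 to 83 mm. Hangs by the underside of the grip in either fork of the stand, turned up to 0.2 rad
- round_block: a block of the same build and heights but with a round foot, 44 mm across; hangs in the other fork and stays there. Origin at the centre of the foot's underside
- stand: stand fixed to the worktop, base 105x180 mm, with two forks 110 mm apart that reach from a crossbar towards the robot (the stand's -x) and are open in front. Origin on the worktop midway between the slot centres. Crossbar at x = 36 to 48 mm, its top at z = 102 mm. To free a block raise it 5 to 14 mm (9 mm is right), then draw it out along the stand's -x by at least 60 mm before raising it further
- fork_left (a point): centre of the left (+y) fork's slot, level with the prong tops, 100 mm above the worktop, 55 mm from the stand's origin; the axis of a hanging block passes here, its underside 53 mm lower. Two prongs 7 mm wide, 4 mm thick, slot 16 mm; tips 22 to 26 mm in front turn up 5 mm above the prong tops
- fork_right (a point): the same point of the right (-y) fork, which is alike
- stage: square aluminium stage plate 110x110 mm, 12 mm thick, fixed to the worktop; origin at the centre of its underside, z up. Two steel stop bars, 30 mm high, 12 mm thick, 88 mm long, stand on it at right angles and form a corner at its far right: one along its +x edge, one along its -y edge. Their inner faces are at x = +43 mm and y = -43 mm
- far_stop: the stop bar along the stage's +x edge, rigid and fixed, inner face looks to the stage's -x; origin at the centre of its underside. A block that is also pressed down drags on the plate and on the other stop and may stick just short of this one: bear down only lightly while pushing, and push with some 12 N each way
- right_stop: the stop bar along the stage's -y edge, rigid and fixed, inner face looks to the stage's +y; origin at the centre of its underside
- seat (a point): point on the top face of the stage plate (12 mm above the worktop) where the centre of the block's underside lies when the block touches both stops; axes as the stage's: push to +x and to -y
- die_block: small wooden block 32x60x18 mm with two steel dies on it, lying on the worktop between stand and stage; origin at the centre of its underside
- small_jar: closed jar, 54 mm across, 75 mm tall, standing on the worktop; origin at the centre of its underside
- tape_roll: roll of masking tape lying flat, 82 mm across, 24 mm high; origin at the centre of its underside
- funnel: steel funnel standing mouth down, 68 mm across, 78 mm tall; origin at the centre of its underside
- slotted_weight: round slotted steel weight standing on the worktop, 63 mm across, 36 mm high; origin at the centre of its underside
- test_bar: pale moulded test bar 10x80x8 mm lying on the worktop; origin at the centre of its underside
- screwdriver: screwdriver, 213 mm long, lying on the worktop; origin at the centre of its underside

How it is judged:
By the outcome, as a careful person would: the job done as asked, in the order asked, and still so for the second after the job is handed in, while the arm keeps its last pose, push and grip.
It also fails if it takes over 64 s, if anything falls off the work surface, if the arm or the gripper's body presses on something with over 40 N, if the wrist force passes 120 N, or if a joint passes its speed limit or range.

## Working session

There is one attempt and no reset: what is moved stays moved. The work goes in short steps, Python scripts to look and compute and a tool call to move; the robot and the scene stay as the last step left them, time stands still between calls to the robot, and variables do not carry over. Pictures are saved under pics/ and viewed, and the job is handed in when it is done.

Besides the shell and the picture viewer there is one more tool, called after ">>>" as name([rows], argument=value, ...), one row to a line, values as JSON. servo_tool: Moves the arm, as the interface text tells. Its arguments: {"type":"object","properties":{"deltas":{"type":"array"},"newtons":{"type":"number"}},"required":["deltas"]}

```bash
mkdir -p pics; ls; python3 - <<'E'
from station import *
import cv2
o=get_obs();print(o)
for n in ("scene","side","wrist"):
    p=camera_params(n);print(n,p)
    cv2.imwrite(f"pics/{n}0.png",capture(n))
E
```

```text
pics
{'clock': 0.0, 'joints': array([ 1.09238733,  0.33290201, -0.06472965,  1.46099473,  0.02160913,
        1.34991582, -0.08847445]), 'qvel': array([-9.99219484e-05, -8.05998582e-05,  5.52540631e-04,  2.28086014e-04,
        1.15771083e-03,  5.07052875e-04, -3.55271032e-04]), 'effort': array([-3.82087173e-04, -6.23251820e+01,  2.43303704e-02, -3.89907646e+01,
       -6.12981780e-02,  3.95247561e-02,  1.64611438e-04]), 'eef_pos': array([ 275.07297438, -561.05397692,  403.90950213]), 'orientation': array([-3.05890120e+00, -7.09588606e-01,  6.50072798e-04]), 'ft_force': array([-0.11802406, -0.79625147,  0.4060632 ]), 'torque': array([-0.06112897, -0.01138446, -0.0380767 ]), 'gripper_width': 0.9995910186241392}
scene {'camera_matrix': array([[613.38210345,   0.        , 334.91951864],
       [  0.        , 613.38210345, 246.32206921],
       [  0.        ,   0.        ,   1.        ]]), 'pose': array([[ 4.73714595e-01,  6.45250225e-01, -5.99371863e-01,
        -5.91605176e+02],
       [-8.80601043e-01,  3.56069546e-01, -3.12660009e-01,
        -5.66372162e+02],
       [ 1.16741260e-02
[... 505 characters left out ...]
       [-2.06423011e-02,  7.49738221e-01,  6.61412501e-01,
         1.33757390e+03],
       [ 0.00000000e+00,  0.00000000e+00,  0.00000000e+00,
         1.00000000e+00]])}
wrist {'camera_matrix': array([[358.50207609,   0.        , 320.57523361],
       [  0.        , 358.50207609, 237.55048875],
       [  0.        ,   0.        ,   1.        ]]), 'pose': array([[ 4.40906479e-01,  8.71255734e-01,  2.15673185e-01,
         3.33119616e+02],
       [-8.97552671e-01,  4.28208979e-01,  1.05053670e-01,
        -5.31628921e+02],
       [-8.24582379e-04, -2.39896887e-01,  9.70798024e-01,
         3.84592234e+02],
       [ 0.00000000e+00,  0.00000000e+00,  0.00000000e+00,
         1.00000000e+00]])}
```

View pics/scene0.png

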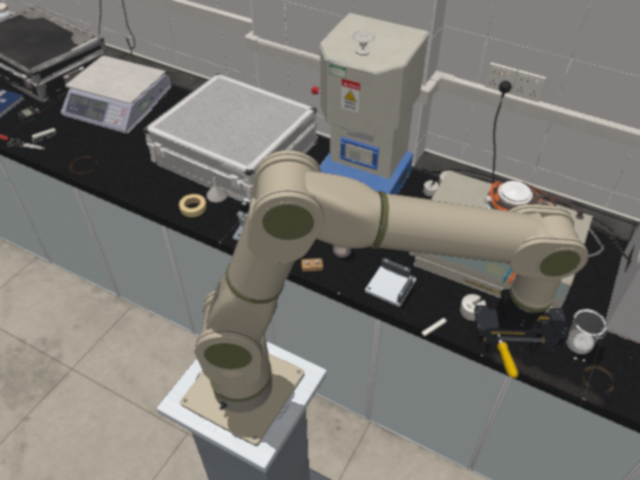

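View pics/side0.png

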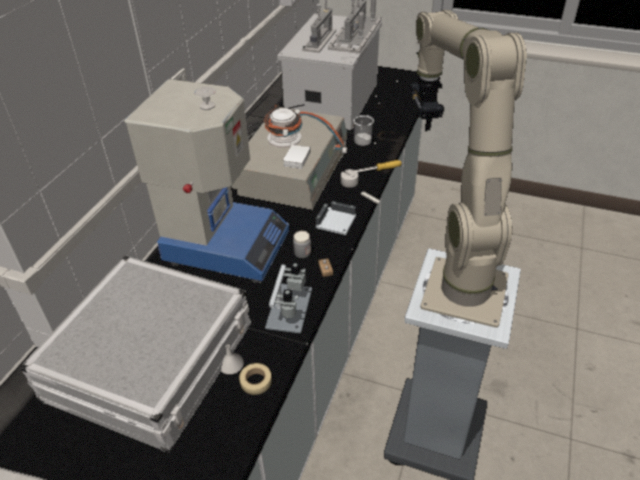

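View pics/wrist0.png

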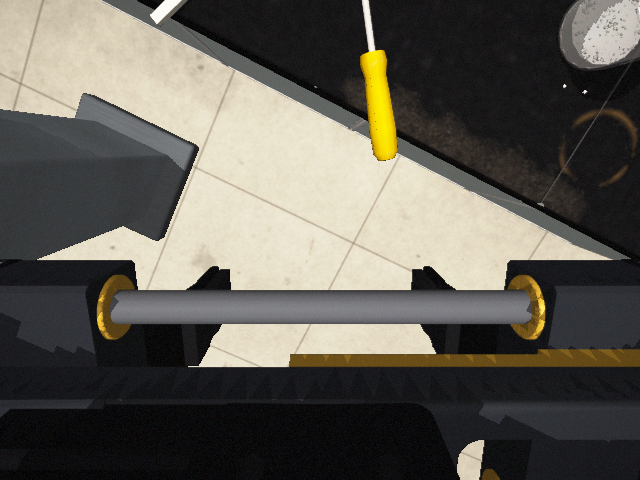

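```bash
cat > h.py <<'E'
import numpy as np, cv2
from scipy.spatial.transform import Rotation as R
F=np.diag([1,-1,-1.])
def ray(p,uv):
    K=p["camera_matrix"];T=p["pose"]
    d=T[:3,:3]@F@np.linalg.inv(K)@np.array([uv[0],uv[1],1.])
    return T[:3,3],d
def onz(p,uv,z):
    o,d=ray(p,uv);return (o+d*(z-o[2])/d[2]).round(1)
def proj(p,X):
    K=p["camera_matrix"];T=p["pose"]
    c=F@T[:3,:3].T@((np.atleast_2d(X)-T[:3,3]).T); q=K@c; return (q[:2]/q[2]).T
E
python3 - <<'E'
import cv2
from station import *
from h import *
s=cv2.imread("pics/side0.png");c=cv2.imread("pics/scene0.png")
cv2.imwrite("pics/s_st.png",cv2.resize(s[170:350,220:420],None,fx=4,fy=4,interpolation=cv2.INTER_CUBIC)[:600])
cv2.imwrite("pics/s_st2.png",cv2.resize(s[240:340,240:340],None,fx=6,fy=6,interpolation=cv2.INTER_CUBIC))
cv2.imwrite("pics/c_st.png",cv2.resize(c[180:330,290:490],None,fx=4,fy=4,interpolation=cv2.INTER_CUBIC))
p=camera_params("side");q=camera_params("scene")
for uv in [(316,225),(336,217),(288,308)]: print(onz(p,uv,12))
for uv in [(390,284),(240,225),(312,265)]: print(onz(q,uv,12))
E
```

```text
[ 534.4 -135.7   12. ]
[ 483.  -199.1   12. ]
[480.6 251.1  12. ]
[ 479.6 -189.8   12. ]
[468.8 325.4  12. ]
[433.7  44.3  12. ]
```

View pics/s_st2.png

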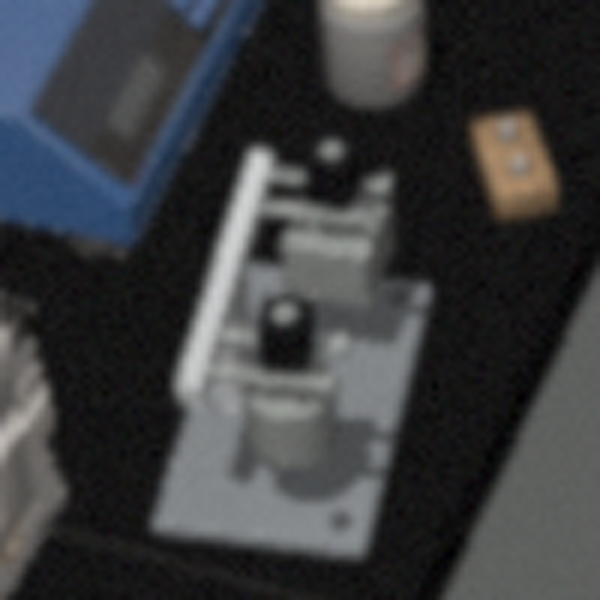

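View pics/c_st.png

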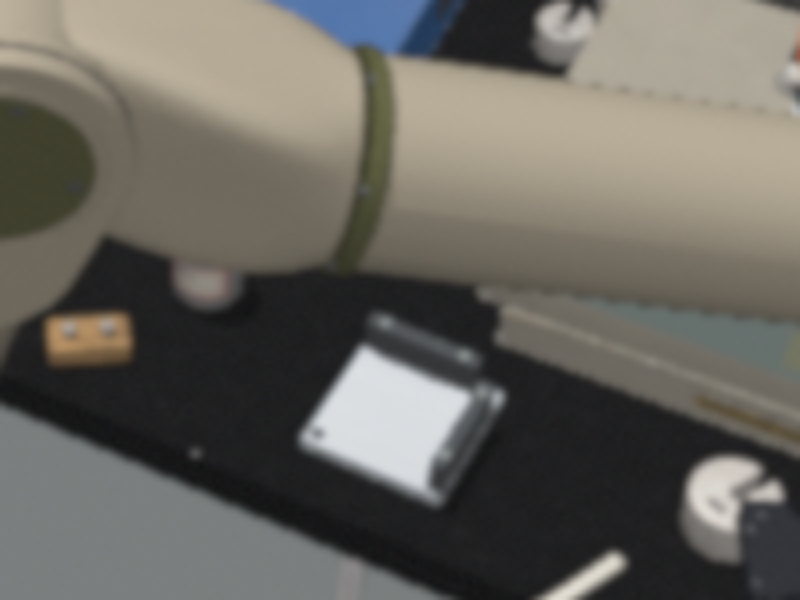

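View pics/s_st.png

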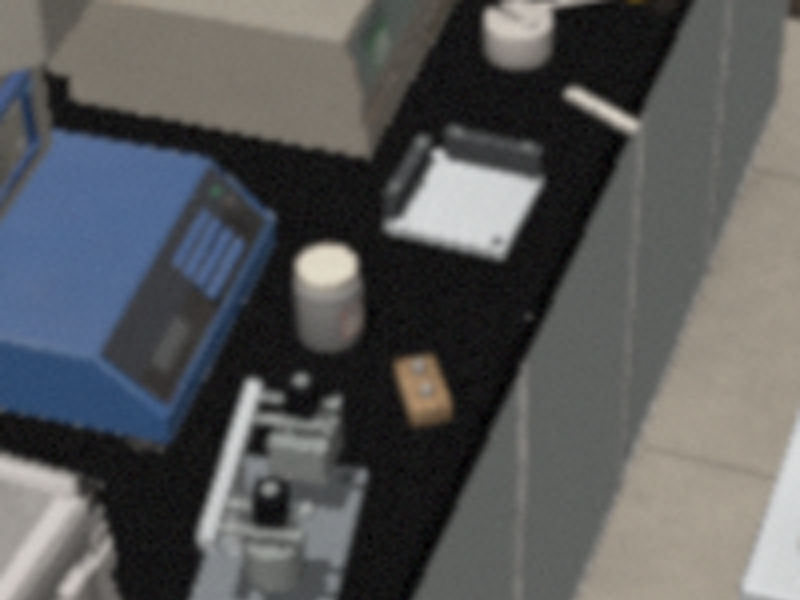

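```bash
python3 - <<'E'
from station import *
from h import *
p=camera_params("side");q=camera_params("scene")
print("stage side corners z12")
for u,v in [(386,228),(500,258),(545,175),(432,150)]: print(onz(p,(220+u/4,170+v/4),12))
print("scene")
for u,v in [(302,438),(438,503),(500,398),(368,345)]: print(onz(q,(290+u/4,180+v/4),12))
print("stand base z8, crossbar ends z102, grips top z130")
for u,v in [(432,288),(368,558),(152,530)]: print(onz(p,(240+u/6,240+v/6),8))
for u,v in [(258,152),(188,385)]: print(onz(p,(240+u/6,240+v/6),102))
for u,v in [(332,150),(286,312)]: print(onz(p,(240+u/6,240+v/6),132))
o=get_obs();M=R.from_rotvec(o["orientation"]).as_matrix();print(M.round(3))
w=camera_params("wrist")["pose"]
print((M.T@(w[:3,3]-o["eef_pos"])).round(1),(M.T@w[:3,:3]).round(3))
E
```

```text
stage side corners z12
[ 529.  -126.2   12. ]
[ 424.  -120.3   12. ]
[ 421.2 -239.    12. ]
[ 527.3 -240.6   12. ]
scene
[ 427.1 -136.5   12. ]
[ 421.  -246.3   12. ]
[ 530.2 -246.8   12. ]
[ 529.8 -140.4   12. ]
stand base z8, crossbar ends z102, grips top z130
[443.3 147.2   8. ]
[409.8 324.    8. ]
[514.5 342.    8. ]
[524.1 171.4 102. ]
[494.9 326.5 102. ]
[476.9 186.7 132. ]
[457.  294.2 132. ]
[[ 0.898  0.44  -0.001]
 [ 0.44  -0.898  0.001]
 [-0.    -0.001 -1.   ]]
[65.1 -0.9 19.4] [[ 0.001  0.971  0.24 ]
 [ 1.    -0.001 -0.001]
 [-0.     0.24  -0.971]]
```

>>> servo_tool([
  [[0, 0, 0.1, 4, -3.9, 0, -1], [0, 0, 0.2, 8, -7.7, 0, -1], [0, 0, 0.3, 11.4, -11, 0, -1], [0, 0, 0.4, 14.8, -14.3, 0, -1], [0, 0, 0.455, 18.2, -17.6, 0, -1], [0, 0, 0.455, 21.6, -20.9, 0, -1], [0, 0, 0.455, 25, -24.2, 0, -1], [0, 0, 0.455, 27.5, -26.6, 0, -1], [0, 0, 0.455, 28.6, -27.6, 0, -1], [0, 0, 0.455, 28.6, -27.6, 0, -1], [0, 0, 0.455, 28.6, -27.6, 0, -1]],
])

```text
clock: 1.25
eef_pos: [410.1, -188.1, 404.7]
orientation: [3.141, 0.001, -0.0]
ft_force: [0.2, -0.3, -0.2]
gripper_width: 0.999
```

```bash
python3 - <<'E'
from station import *
import cv2
o=get_obs();print(o['clock'],o['eef_pos'],o['orientation'],o['joints'])
cv2.imwrite("pics/w1.png",capture("wrist"))
import pickle;pickle.dump(camera_params("wrist"),open("w1.pkl","wb"))
E
```

```text
1.25 [ 410.14786811 -188.08293107  404.66346936] [ 3.14125337e+00  9.54289716e-04 -4.05290967e-04] [ 0.68528518 -0.03551032 -0.34569148  1.87793986 -0.01207362  1.2972131
 -1.22713027]
```

View pics/w1.png

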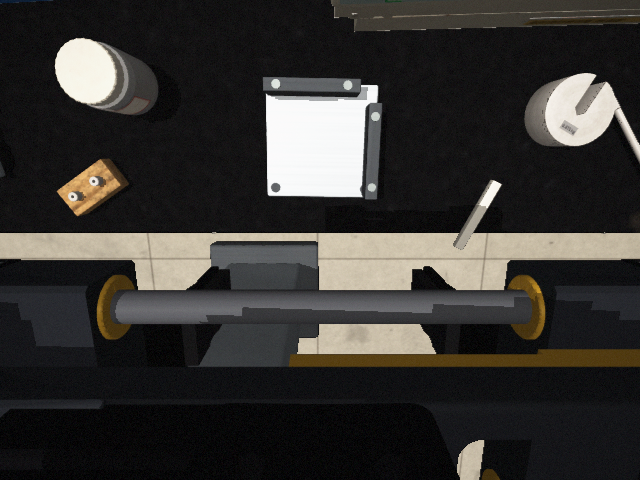

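```bash
python3 - <<'E'
import cv2
c=cv2.imread("pics/w1.png")
cv2.imwrite("pics/w1z.png",cv2.resize(c[65:215,250:400],None,fx=4,fy=4,interpolation=cv2.INTER_NEAREST))
E
```

```text
(no output)
```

View pics/w1z.png

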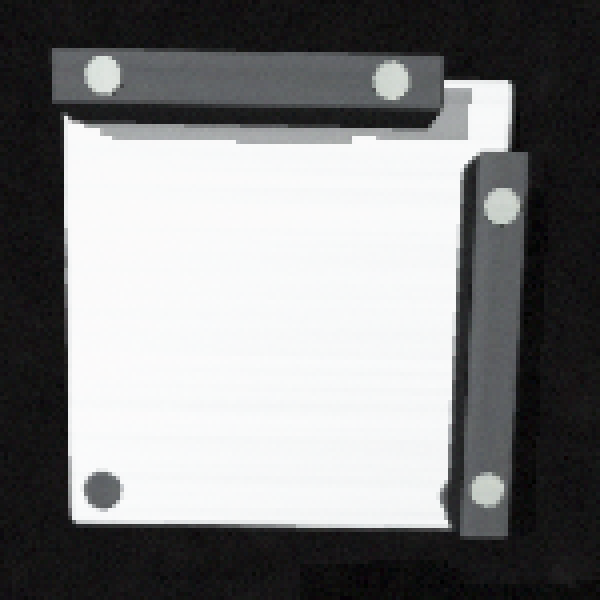

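```bash
python3 - <<'E'
from h import *
import pickle
from scipy.optimize import least_squares
p=pickle.load(open("w1.pkl","rb"))
obs=[((52,48),(55,55,42)),((443,57),(55,-33,42)),((443,108),(43,-33,42)),((52,103),(43,55,42)),
((480,152),(33,-43,42)),((527,152),(33,-55,42)),((508,537),(-55,-55,42)),((460,536),(-55,-43,42)),
((512,81),(55,-55,12)),((72,522),(-55,55,12)),((450,530),(-55,-43,12)),((65,115),(43,55,12))]
uv=np.array([(250+a/4-.5,65+b/4-.5) for (a,b),_ in obs]);X=np.array([x for _,x in obs],float)
def w(q):
    c,s=np.cos(q[2]),np.sin(q[2]);Y=X.copy();Y[:,0]=q[0]+c*X[:,0]-s*X[:,1];Y[:,1]=q[1]+s*X[:,0]+c*X[:,1];return Y
r=least_squares(lambda q:(proj(p,w(q))-uv).ravel(),[477,-187,0])
print(r.x,r.fun.reshape(-1,2).round(2))
c,s=np.cos(r.x[2]),np.sin(r.x[2]);print("seat",r.x[0]+c*21+s*21,r.x[1]+s*21-c*21)
for u,v in [(90,75),(490,183),(460,247),(565,110),(360,25),(90,195)]: print(u,v,onz(p,(u,v),20))
E
```

```text
[ 4.82342143e+02 -1.88873839e+02 -1.73080601e-02] [[-1.93 -1.48]
 [-0.48 -1.85]
 [-1.07 -0.15]
 [-1.63 -0.75]
 [ 0.27  0.89]
 [ 1.8   1.14]
 [ 1.13  1.92]
 [ 0.66  1.95]
 [ 1.65 -1.38]
 [ 0.13 -0.2 ]
 [-0.33 -0.56]
 [ 0.08  1.2 ]]
seat 502.97554661135723 -210.2341449748845
90 75 [542.3  29.4  20. ]
490 183 [ 441.3 -359.4   20. ]
460 247 [ 374.2 -335.3   20. ]
565 110 [ 511.2 -423.8   20. ]
360 25 [ 584.8 -224.1   20. ]
90 195 [429.1  46.9  20. ]
```

```bash
python3 - <<'E'
from h import *
import pickle
from scipy.optimize import least_squares
p=pickle.load(open("w1.pkl","rb"))
px=[(52,48),(443,57),(443,108),(52,103),(480,152),(527,152),(508,537),(460,536),(512,81),(72,522),(450,530),(65,115)]
uv=np.array([(250+a/4-.5,65+b/4-.5) for a,b in px])
def w(q):
    a,b=q[3],q[4]
    X=np.array([(55,a+44,42),(55,a-44,42),(43,a-44,42),(43,a+44,42),(b+44,-43,42),(b+44,-55,42),(b-44,-55,42),(b-44,-43,42),(55,-55,12),(-55,55,12),(-55,-43,12),(43,55,12)],float)
    c,s=np.cos(q[2]),np.sin(q[2]);Y=X.copy();Y[:,0]=q[0]+c*X[:,0]-s*X[:,1];Y[:,1]=q[1]+s*X[:,0]+c*X[:,1]
    Y[:,2]+=q[5]
    return Y
for k in (5,6):
    r=least_squares(lambda q:(proj(p,w(np.r_[q,[0]*(6-k)]))-uv).ravel(),[477,-187,0,11,-11,0][:k])
    print(r.x,r.fun.reshape(-1,2).round(2).tolist())
# plate only
i=[8,9,10,11]
r=least_squares(lambda q:(proj(p,w(np.r_[q,11,-11,0]))-uv)[i].ravel(),[477,-187,0]);print(r.x,r.fun)
E
```

```text
[ 4.81741196e+02 -1.88162004e+02 -1.82913505e-02  9.19332985e+00
 -9.06242697e+00] [[-0.61, -0.77], [0.79, -1.04], [0.18, 0.64], [-0.33, -0.06], [-0.4, -0.63], [1.15, -0.37], [0.42, 0.59], [-0.06, 0.61], [0.94, -0.65], [-0.59, 0.32], [-1.08, 0.05], [-0.59, 1.79]]
[ 4.82063604e+02 -1.88386601e+02 -1.83805624e-02  9.49600650e+00
 -9.34763269e+00 -2.93957042e+00] [[-0.19, -0.52], [0.35, -0.79], [-0.25, 0.76], [0.09, 0.07], [-0.58, -0.26], [0.85, 0.01], [0.17, 0.14], [-0.2, 0.16], [0.72, -0.47], [0.02, -0.34], [-1.17, -0.61], [0.08, 1.88]]
[ 4.82099967e+02 -1.88476356e+02 -2.02746250e-02] [ 1.38702066 -0.92821512 -0.40374259 -0.12628334 -0.88084321 -0.21097372
 -0.19354892  1.28572417]
```

>>> servo_tool([
  [[0, 0, -0.05, 0, -4, 0, -1], [0, 0, -0.1, 0, -9, 0, -1], [0, 0, -0.15, 0, -14, 0, -1], [0, 0, -0.187, 0, -19, 0, -1], [0, 0, -0.187, 0, -24, 0, -1], [0, 0, -0.187, 0, -29, 0, -1], [0, 0, -0.187, 0, -33, 0, -1], [0, 0, -0.187, 0, -36, 0, -1], [0, 0, -0.187, 0, -36.2, 0, -1], [0, 0, -0.187, 0, -36.2, 0, -1], [0, 0, -0.187, 0, -36.2, 0, -1]],
])

```text
clock: 2.4
eef_pos: [410.7, 172.7, 404.5]
orientation: [3.128, 0.29, -0.001]
ft_force: [0.5, 0.0, -0.8]
gripper_width: 1.003
```

```bash
python3 - <<'E'
from station import *
import cv2
o=get_obs();print(o['clock'],o['eef_pos'],o['orientation'],o['joints'])
im=capture("wrist")
cv2.imwrite("pics/w2.png",im)
cv2.imwrite("pics/w2z.png",cv2.resize(im[30:230,190:450],None,fx=3,fy=3,interpolation=cv2.INTER_NEAREST))
import pickle;pickle.dump(camera_params("wrist"),open("w2.pkl","wb"))
E
```

```text
2.4 [410.73209756 172.70465309 404.53430817] [ 3.12775261e+00  2.90226391e-01 -6.38390179e-04] [ 0.3405417  -0.03639984 -0.80776209  1.87072255 -0.02708966  1.29665424
 -1.84528501]
```

View pics/w2.png

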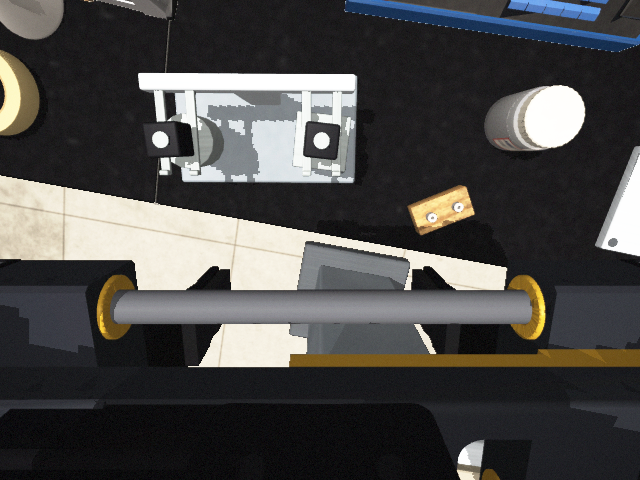

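View pics/w2z.png

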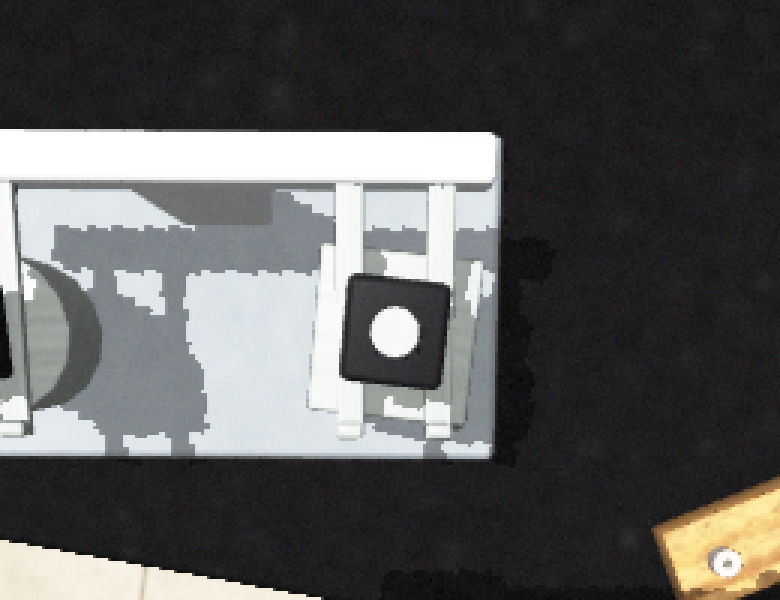

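```bash
python3 - <<'E'
from h import *
import pickle
p=pickle.load(open("w2.pkl","rb"))
f=lambda u,v,z:onz(p,(190+u/3-.5,30+v/3-.5),z)[:2]
c=[f(*a,130) for a in [(355,273),(451,283),(442,389),(339,378)]]
print(c,np.mean(c,0)); 
e=[c[i]-c[i-1] for i in range(4)];print([np.hypot(*x).round(1) for x in e])
print("grip yaw",[np.arctan2(x[1],x[0]).round(3) for x in e])
print("dot",f(395,332,130), f(395,332,132))
# prongs: left tip, right tip; bar edges
print("prong lines z100"); L=[f(349,185,100),f(349,425,100)];Rr=[f(440,185,100),f(438,425,100)]
for a,b in (L,Rr): print(a,b,np.arctan2(*(a-b)[::-1]))
print("mid",(L[0]+Rr[0])/2,(L[1]+Rr[1])/2, np.hypot(*(L[1]-Rr[1])))
a=onz(p,(139.5,73.5),102);b=onz(p,(356,74),102);print("bar far edge",a,b,np.arctan2(b[0]-a[0],a[1]-b[1]), np.hypot(*(a-b)[:2]))
E
```

```text
[array([491.1, 197.2]), array([493. , 175.5]), array([469.6, 172.9]), array([467.6, 196.8])] [480.325 185.6  ]
[np.float64(23.5), np.float64(21.8), np.float64(23.5), np.float64(24.0)]
grip yaw [np.float64(0.017), np.float64(-1.483), np.float64(-3.031), np.float64(1.654)]
dot [480.1 186. ] [480.1 186. ]
prong lines z100
[513.3 203.7] [455.5 193.5] 0.17467219900823963
[517.4 181.6] [459.8 170.6] 0.1887001268381023
mid [515.35 192.65] [457.65 182.05] 23.3002145912865
bar far edge [502.4 325.1 102. ] [531.3 169.6 102. ] 0.18375553280751097 158.16276426517086
```

>>> servo_tool([
  [[0, 0, 0.05, 3, 0, 0, -1], [0, 0, 0.105, 6, 0, 2, -1], [0, 0, 0.105, 7.07, 0, 5, -1], [0, 0, 0.105, 7.07, 0, 7, -1], [0, 0, 0.105, 7.07, 0, 7, -1], [0, 0, 0.105, 7.07, 0, 7, -1]],
])

```text
clock: 3.05
eef_pos: [479.8, 186.9, 335.2]
orientation: [3.139, 0.128, -0.0]
ft_force: [-0.1, 0.3, 0.5]
gripper_width: 1.0
```

```bash
python3 - <<'E'
from station import *
from h import *
o=get_obs();M=R.from_rotvec(o['orientation']).as_matrix();print(o['clock'],o['eef_pos'],np.arctan2(M[1,0],M[0,0]),M[:,2],o['joints'])
print("tool delta to block cm",(M.T@(np.array([480.2,185.9,286])-o['eef_pos'])/10).round(2))
im=capture("wrist");cv2.imwrite("pics/w3.png",im)
p=camera_params("wrist");print(proj(p,[[480.2,185.9,130]]))
E
```

```text
3.05 [479.82770338 186.90697101 335.21939779] 0.08159805096056018 [-1.50572811e-04 -4.05907572e-04 -9.99999906e-01] [ 0.27135541  0.23245271 -0.81505768  1.80484571  0.1824731   1.1820414
 -2.08916846]
tool delta to block cm [0.03 0.1  4.92]
[[324.22505815 270.91586678]]
```

View pics/w3.png

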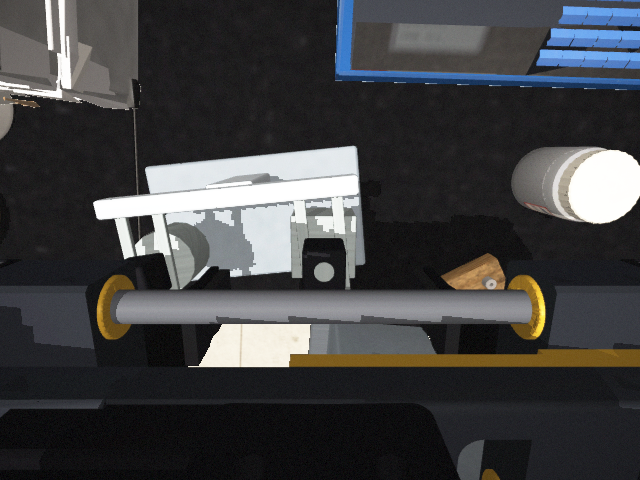

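>>> servo_tool([
  [[0, 0, 0, 0, 0.1, 2.5, -1], [0, 0, 0, 0, 0.1, 4.5, -1], [0, 0, 0, 0, 0.1, 4.9, -1], [0, 0, 0, 0, 0.1, 4.9, -1], [0, 0, 0, 0, 0.1, 4.9, -1]],
])

```text
clock: 3.6
eef_pos: [480.1, 186.9, 287.3]
orientation: [-3.139, -0.13, -0.003]
ft_force: [-0.2, 0.2, 0.6]
gripper_width: 0.999
```

>>> servo_tool([
  [[0, 0, 0, 0, 0, 0, 1], [0, 0, 0, 0, 0, 0, 1], [0, 0, 0, 0, 0, 0, 1], [0, 0, 0, 0, 0, 0, 1], [0, 0, 0, 0, 0, 0, 1], [0, 0, 0, 0, 0, 0, 1], [0, 0, 0, 0, 0, 0, 1], [0, 0, 0, 0, 0, 0, 1], [0, 0, 0, 0, 0, 0, 1], [0, 0, 0, 0, 0, 0, 1]],
], newtons=50)

```text
clock: 4.6
eef_pos: [479.7, 186.6, 285.7]
orientation: [3.139, 0.13, 0.0]
ft_force: [-0.3, -0.2, 0.4]
gripper_width: 0.274
```

```bash
python3 - <<'E'
from station import *
from h import *
o=get_obs();M=R.from_rotvec(o['orientation']).as_matrix();print(o['clock'],o['eef_pos'],np.arctan2(M[1,0],M[0,0]),M[:,2],o['gripper_width'],o['ft_force'],o['torque'])
im=capture("wrist");cv2.imwrite("pics/w4.png",im)
E
```

```text
4.6 [479.73429451 186.58289235 285.7333958 ] 0.08265083853438522 [ 6.01341566e-05 -2.97075964e-04 -9.99999954e-01] 0.27438324648369256 [-0.3396097  -0.22738957  0.41076965] [-0.15613006 -0.01520924 -0.00722679]
```

View pics/w4.png

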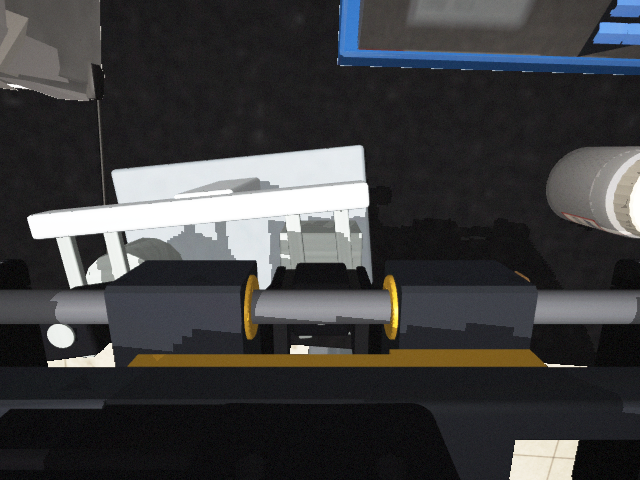

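>>> servo_tool([
  [[0, 0, 0, 0, 0, -0.3, 1], [0, 0, 0, 0, 0, -0.6, 1], [0, 0, 0, 0, 0, -0.9, 1], [0, 0, 0, 0, 0, -0.95, 1], [0, 0, 0, 0, 0, -0.95, 1], [0, 0, 0, 0, 0, -0.95, 1]],
])

```text
clock: 5.25
eef_pos: [479.6, 186.7, 295.2]
orientation: [3.139, 0.13, -0.0]
ft_force: [0.6, 1.1, -2.2]
gripper_width: 0.272
```

```bash
python3 - <<'E'
from station import *
from h import *
o=get_obs();M=R.from_rotvec(o['orientation']).as_matrix();print(o['clock'],o['eef_pos'],np.arctan2(M[1,0],M[0,0]),M[:,2],o['gripper_width'],o['ft_force'],o['torque'])
im=capture("side");cv2.imwrite("pics/s5.png",cv2.resize(im[230:350,220:360],None,fx=5,fy=5,interpolation=cv2.INTER_CUBIC))
E
```

```text
5.25 [479.64542901 186.69519924 295.15281455] 0.08277217511329556 [-9.00002716e-05 -7.50371710e-05 -9.99999993e-01] 0.27236620559095465 [ 0.56404033  1.14866399 -2.17638094] [-0.00965522  0.03007408 -0.00243618]
```

View pics/s5.png

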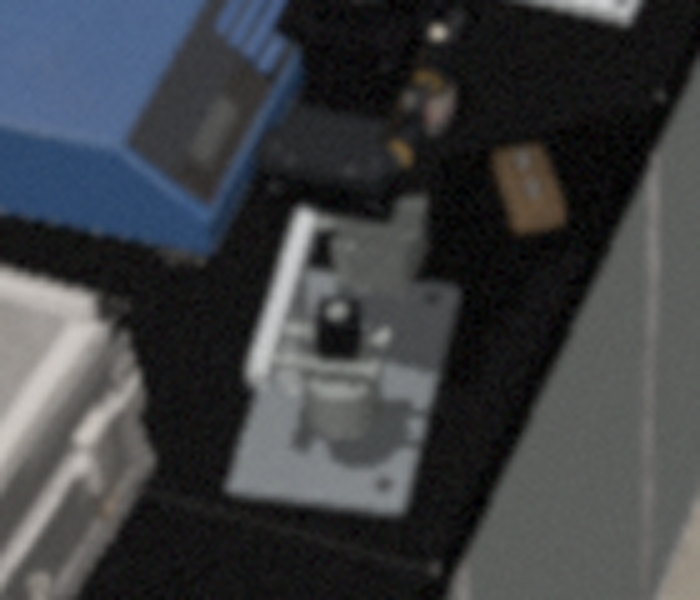

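>>> servo_tool([
  [[0, 0, 0, -1, 0.1, 0, 1], [0, 0, 0, -2, 0.2, 0, 1], [0, 0, 0, -3, 0.3, 0, 1], [0, 0, 0, -4, 0.4, 0, 1], [0, 0, 0, -5, 0.5, 0, 1], [0, 0, 0, -6, 0.6, 0, 1], [0, 0, 0, -7, 0.7, 0, 1], [0, 0, 0, -7.5, 0.75, 0, 1], [0, 0, 0, -7.5, 0.75, 0, 1], [0, 0, 0, -7.5, 0.75, 0, 1]],
])

```text
clock: 6.3
eef_pos: [405.8, 173.0, 295.4]
orientation: [3.139, 0.13, 0.001]
ft_force: [0.1, 0.7, -3.1]
gripper_width: 0.274
```

```bash
python3 - <<'E'
from station import *
from h import *
o=get_obs();M=R.from_rotvec(o['orientation']).as_matrix();print(o['clock'],o['eef_pos'],np.arctan2(M[1,0],M[0,0]),M[:,2],o['gripper_width'],o['ft_force'],o['torque'])
im=capture("side");cv2.imwrite("pics/s6.png",cv2.resize(im[230:350,220:360],None,fx=5,fy=5,interpolation=cv2.INTER_CUBIC))
E
```

```text
6.3 [405.77647491 172.98992621 295.40466077] 0.08257034899973158 [ 6.56321917e-04 -4.96113870e-05 -9.99999783e-01] 0.2737870169258801 [ 0.08802634  0.68120619 -3.1361558 ] [-0.00268914  0.04555407 -0.004632  ]
```

View pics/s6.png

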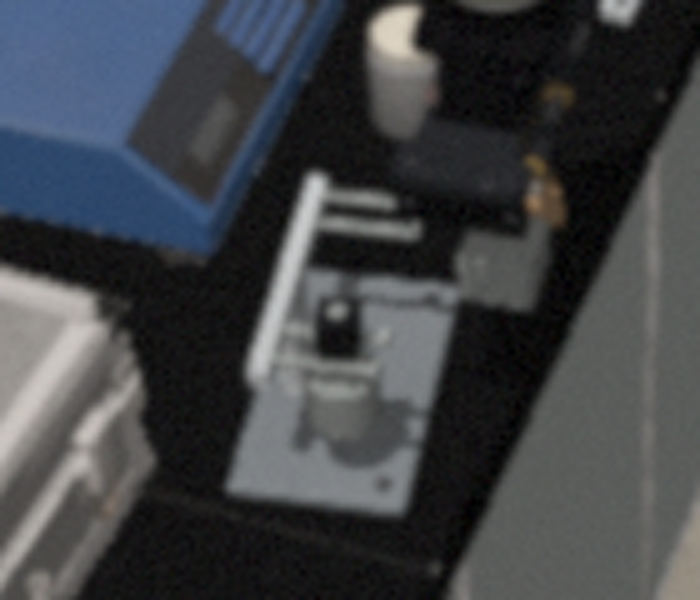

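```bash
python3 - <<'E'
from station import *
from h import *
p=camera_params("side")
B=onz(p,(310.5,209),0);print(B)
for z in (40,60,80,100,120): print(z,proj(p,[[B[0],B[1],z]]))
o=get_obs();M=R.from_rotvec(o['orientation']).as_matrix()
print((M.T@(np.array([484,-191,385])-o['eef_pos'])/10).round(2))
E
```

```text
[ 589.3 -226.6    0. ]
40 [[310.15692972 200.19049636]]
60 [[309.99009688 195.70096603]]
80 [[309.82115561 191.15469748]]
100 [[309.65006571 186.55060828]]
120 [[309.47678592 181.88758831]]
[ 4.78 36.92 -8.97]
```

>>> servo_tool([
  [[0, 0, 0, 0, 0, -3, 1], [0, 0, 0, 0, 0, -6, 1], [0, 0, 0, 0.2, 1, -9, 1], [0, 0, 0.03, 0.5, 4, -9, 1], [0, 0, 0.06, 1, 8, -9, 1], [0, 0, 0.1, 1.6, 12, -9, 1], [0, 0, 0.1, 2.2, 16.5, -9, 1], [0, 0, 0.1, 2.8, 21, -9, 1], [0, 0, 0.1, 3.4, 25.5, -9, 1], [0, 0, 0.1, 4, 30, -9, 1], [0, 0, 0.1, 4.5, 34, -9, 1], [0, 0, 0.1, 4.8, 36.5, -9, 1]],
])

```text
clock: 7.55
eef_pos: [483.8, -190.5, 384.7]
orientation: [3.141, -0.032, -0.001]
ft_force: [0.7, 1.1, -2.2]
gripper_width: 0.271
```

>>> servo_tool([
  [[0, 0, 0, 0, 0.4, 0, 1], [0, 0, 0, 0, 0.4, 0, 1], [0, 0, 0, 0, 0.4, 0, 1]],
])

```text
clock: 7.85
eef_pos: [483.8, -189.6, 385.1]
orientation: [-3.141, 0.025, 0.0]
ft_force: [-0.4, 0.4, -2.5]
gripper_width: 0.27
```

```bash
python3 - <<'E'
from station import *
from h import *
o=get_obs();M=R.from_rotvec(o['orientation']).as_matrix();print(o['clock'],o['eef_pos'],np.arctan2(M[1,0],M[0,0]),M[:,2],o['gripper_width'],o['ft_force'],o['torque'],o['joints'])
for n in ("side","scene","wrist"): 
    im=capture(n);cv2.imwrite(f"pics/{n}7.png",im)
s=cv2.imread("pics/side7.png");cv2.imwrite("pics/s7z.png",cv2.resize(s[130:270,260:400],None,fx=4,fy=4,interpolation=cv2.INTER_CUBIC))
print((M.T@(np.array([484,-191,262])-o['eef_pos'])/10).round(2))
E
```

```text
7.85 [ 483.76176957 -189.61753902  385.10043381] -0.015817120271768917 [-1.77039156e-04  6.02037224e-04 -9.99999803e-01] 0.26993729440989533 [-0.41208309  0.44118242 -2.50878223] [ 0.07157466 -0.00751537  0.00670152] [ 0.70565666  0.14357975 -0.45605589  1.74471547  0.06548944  1.2687334
 -1.35246419]
[ 0.03  0.15 12.31]
```

View pics/s7z.png

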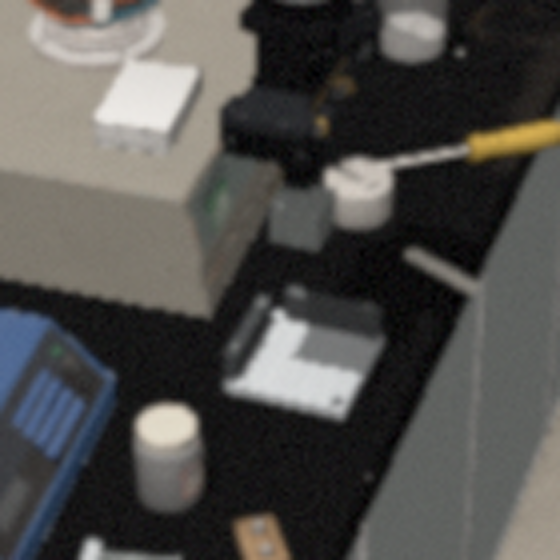

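View pics/wrist7.png

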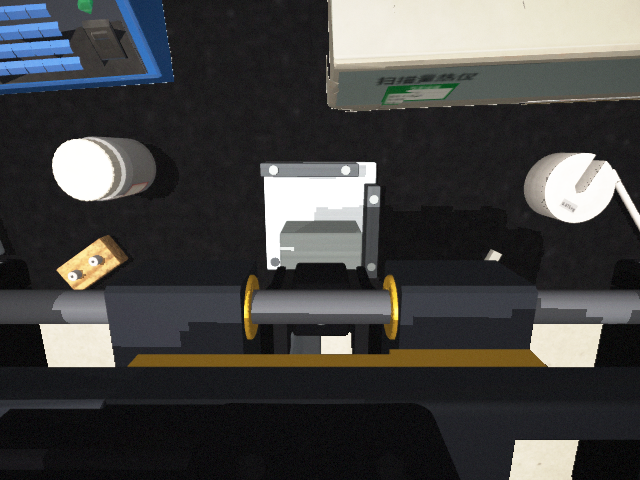

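>>> servo_tool([
  [[0, 0, 0, 0, 0.05, 3, 1], [0, 0, 0, 0, 0.1, 6, 1], [0, 0, 0, 0, 0.1, 9, 1], [0, 0, 0, 0, 0.1, 11, 1], [0, 0, 0, 0, 0.1, 12.3, 1], [0, 0, 0, 0, 0.1, 12.8, 1], [0, 0, 0, 0, 0.1, 12.8, 1], [0, 0, 0, 0, 0.1, 12.8, 1]],
])

```text
clock: 8.8
eef_pos: [484.0, -191.8, 258.3]
orientation: [3.141, -0.027, 0.002]
ft_force: [0.3, 0.6, -2.6]
gripper_width: 0.273
```

>>> servo_tool([
  [[0, 0, 0, 0, 0, 0.1, 1], [0, 0, 0, 0, 0, 0.2, 1], [0, 0, 0, 0, 0, 0.3, 1], [0, 0, 0, 0, 0, 0.4, 1], [0, 0, 0, 0, 0, 0.4, 1], [0, 0, 0, 0, 0, 0.4, 1]],
])

```text
clock: 9.4
eef_pos: [483.5, -191.8, 253.2]
orientation: [-3.141, 0.027, 0.0]
ft_force: [0.2, -0.1, -2.7]
gripper_width: 0.273
```

```bash
python3 - <<'E'
from station import *
from h import *
o=get_obs();M=R.from_rotvec(o['orientation']).as_matrix();print(o['clock'],o['eef_pos'],np.arctan2(M[1,0],M[0,0]),M[:,2],o['gripper_width'],o['ft_force'],o['torque'],o['joints'])
im=capture("wrist");cv2.imwrite("pics/w8.png",im)
E
```

```text
9.4 [ 483.52255099 -191.75582308  253.21619073] -0.017272651977599078 [-1.31279513e-05  1.35943500e-05 -1.00000000e+00] 0.2731037640326775 [ 0.19020714 -0.14074049 -2.7478253 ] [-0.02107224  0.03806362 -0.01333552] [ 0.68351813  0.28146614 -0.44397703  1.88760332  0.14196221  1.00319093
 -1.40984271]
```

View pics/w8.png

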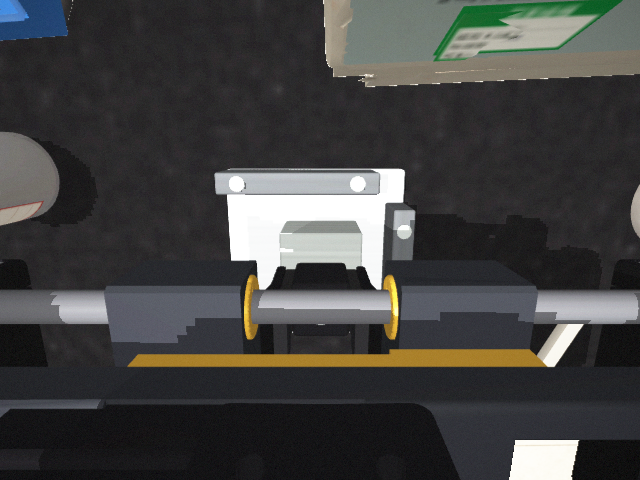

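>>> servo_tool([
  [[0, 0, 0, 0, 0, 0.1, 1], [0, 0, 0, 0, 0, 0.2, 1], [0, 0, 0, 0, 0, 0.2, 1], [0, 0, 0, 0, 0, 0.2, 1]],
])

```text
clock: 9.85
eef_pos: [483.5, -191.7, 251.2]
orientation: [3.141, -0.027, -0.0]
ft_force: [0.0, 0.1, -3.3]
gripper_width: 0.274
```

>>> servo_tool([
  [[0, 0, 0, 0, 0, 0.05, 1], [0, 0, 0, 0, 0, 0.05, 1], [0, 0, 0, 0, 0, 0.05, 1]],
])

```text
clock: 10.15
eef_pos: [483.5, -191.7, 250.8]
orientation: [3.141, -0.027, 0.0]
ft_force: [-0.4, 0.4, -2.6]
gripper_width: 0.27
```

>>> servo_tool([
  [[0, 0, 0, 0, 0, 0.05, 1], [0, 0, 0, 0, 0, 0.05, 1], [0, 0, 0, 0, 0, 0.05, 1]],
])

```text
clock: 10.45
eef_pos: [483.6, -191.7, 250.7]
orientation: [3.141, -0.027, 0.0]
ft_force: [-2.6, 0.7, 4.9]
gripper_width: 0.273
```

>>> servo_tool([
  [[0, 0, 0, 0.2, 0.2, -0.01, 1], [0, 0, 0, 0.6, 0.6, -0.01, 1], [0, 0, 0, 1.0, 1.0, -0.01, 1], [0, 0, 0, 1.4, 1.3, -0.01, 1], [0, 0, 0, 1.6, 1.5, -0.01, 1], [0, 0, 0, 1.6, 1.5, -0.01, 1], [0, 0, 0, 1.6, 1.5, -0.01, 1]],
])

```text
clock: 11.15
eef_pos: [499.9, -207.1, 250.7]
orientation: [3.141, -0.027, 0.003]
ft_force: [1.1, 1.5, 4.7]
gripper_width: 0.276
```

```bash
python3 - <<'E'
from station import *
from h import *
o=get_obs();M=R.from_rotvec(o['orientation']).as_matrix();print(o['clock'],o['eef_pos'],np.arctan2(M[1,0],M[0,0]),M[:,2],o['gripper_width'],o['ft_force'],o['torque'])
im=capture("wrist");cv2.imwrite("pics/w9.png",cv2.resize(im[140:290,210:430],None,fx=3.5,fy=3.5))
E
```

```text
11.15 [ 499.85509452 -207.07227566  250.74737184] -0.01709247991847959 [ 1.84138022e-03 -4.03993901e-04 -9.99998223e-01] 0.2756647033508895 [1.11884667 1.54329512 4.70480071] [ 0.45364129 -0.34423832  0.01813023]
```

View pics/w9.png

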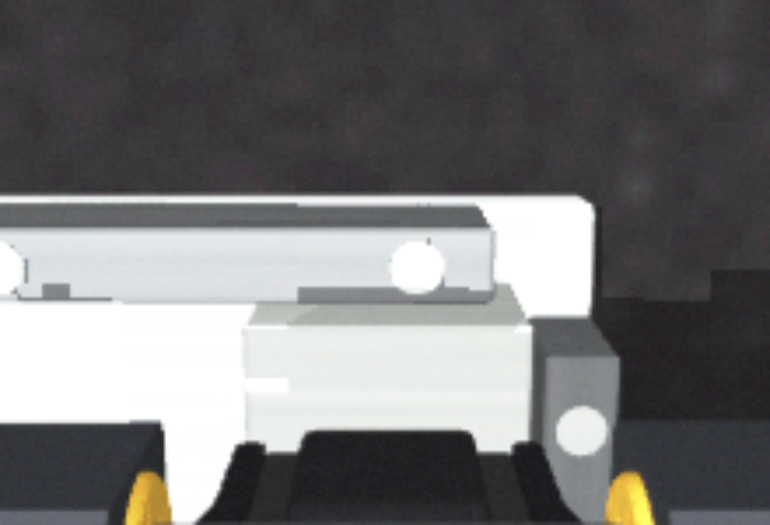

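>>> servo_tool([
  [[0, 0, 0, 0.1, 0.1, 0, 1], [0, 0, 0, 0.15, 0.15, 0, 1], [0, 0, 0, 0.15, 0.15, 0, 1]],
])

```text
clock: 11.5
eef_pos: [500.7, -207.6, 250.8]
orientation: [-3.14, 0.026, 0.002]
ft_force: [-3.8, 6.1, 11.3]
gripper_width: 0.272
```

>>> servo_tool([
  [[0, 0, 0, 0.05, 0.05, 0, 1], [0, 0, 0, 0.1, 0.1, 0, 1], [0, 0, 0, 0.1, 0.1, 0, 1]],
])

```text
clock: 11.8
eef_pos: [501.7, -208.8, 250.8]
orientation: [-3.141, 0.026, 0.001]
ft_force: [-5.0, 6.0, 10.8]
gripper_width: 0.269
```

>>> servo_tool([
  [[0, 0, 0, 0, 0, -0.03, 1], [0, 0, 0, 0, 0, -0.03, 1]],
])

```text
clock: 12.0
eef_pos: [501.6, -209.1, 250.8]
orientation: [-3.141, 0.026, 0.001]
ft_force: [-2.1, 4.1, 5.8]
gripper_width: 0.271
```

>>> servo_tool([
  [[0, 0, 0, 0.05, 0.05, 0, 1], [0, 0, 0, 0.05, 0.05, 0, 1]],
])

```text
clock: 12.2
eef_pos: [502.0, -209.4, 250.8]
orientation: [-3.141, 0.026, 0.002]
ft_force: [-3.6, 4.7, 7.1]
gripper_width: 0.276
```

```bash
python3 - <<'E'
from station import *
from h import *
o=get_obs();M=R.from_rotvec(o['orientation']).as_matrix();print(o['clock'],o['eef_pos'],np.arctan2(M[1,0],M[0,0]),M[:,2],o['gripper_width'],o['ft_force'],o['torque'])
im=capture("wrist");cv2.imwrite("pics/w10.png",cv2.resize(im[140:290,210:430],None,fx=3.5,fy=3.5))
E
```

```text
12.2 [ 502.02635276 -209.44244235  250.75943228] -0.01674284229720074 [-1.06235301e-03  8.65141721e-04 -9.99999061e-01] 0.27567051993011127 [-3.61200415  4.73749723  7.13542613] [1.38153079 0.84195697 0.06015222]
```

View pics/w10.png

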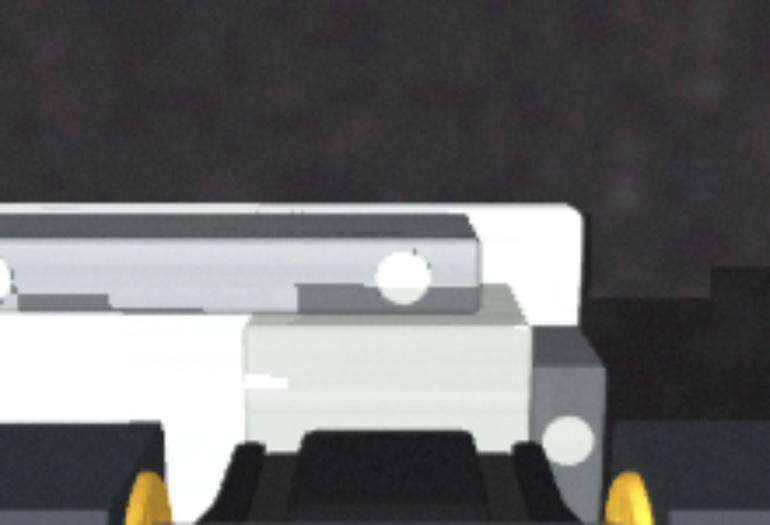

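>>> servo_tool([
  [[0, 0, 0, 0.05, 0.05, -0.02, 1], [0, 0, 0, 0.1, 0.05, -0.02, 1], [0, 0, 0, 0.1, 0.05, -0.02, 1]],
])

```text
clock: 12.55
eef_pos: [502.7, -209.9, 250.8]
orientation: [-3.14, 0.026, 0.004]
ft_force: [-4.5, 5.8, 9.4]
gripper_width: 0.269
```

>>> servo_tool([
  [[0, 0, 0, 0.05, 0.05, 0, 1], [0, 0, 0, 0.1, 0.05, 0, 1], [0, 0, 0, 0.1, 0.05, 0, 1]],
])

```text
clock: 12.85
eef_pos: [503.2, -210.0, 250.8]
orientation: [-3.14, 0.026, 0.007]
ft_force: [-10.7, 8.3, 15.6]
gripper_width: 0.273
```

>>> servo_tool([
  [[0, 0, 0, 0, 0, -0.05, 1], [0, 0, 0, 0, 0, -0.05, 1]],
])

```text
clock: 13.05
eef_pos: [503.1, -210.0, 250.8]
orientation: [-3.14, 0.026, 0.007]
ft_force: [-8.5, 8.4, 8.7]
gripper_width: 0.269
```

```bash
python3 - <<'E'
from station import *
from h import *
o=get_obs();M=R.from_rotvec(o['orientation']).as_matrix();print(o['clock'],o['eef_pos'],np.arctan2(M[1,0],M[0,0]),M[:,2],o['gripper_width'],o['ft_force'],o['torque'])
im=capture("wrist");cv2.imwrite("pics/w11.png",cv2.resize(im[140:290,210:430],None,fx=3.5,fy=3.5))
E
```

```text
13.05 [ 503.14662949 -210.04670626  250.82627903] -0.016697507139605623 [-0.00415105  0.00197044 -0.99998944] 0.26940104236343826 [-8.53121597  8.37313327  8.67327946] [ 1.81970118  1.90515637 -0.06551577]
```

View pics/w11.png

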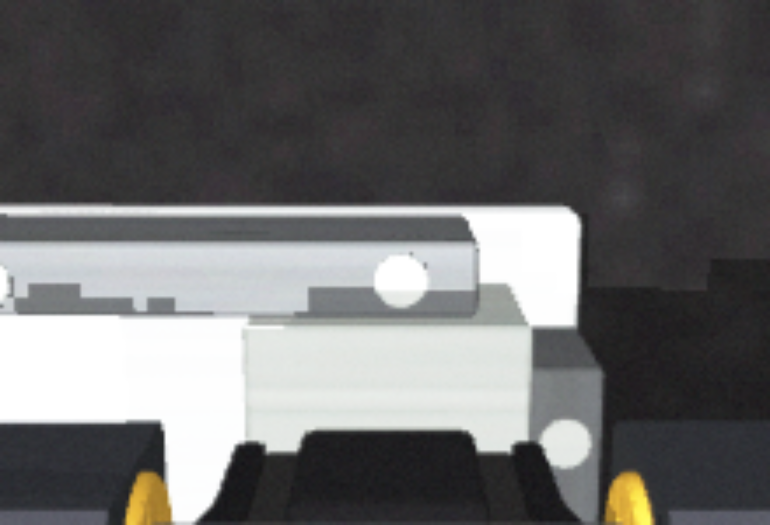

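```bash
cat > gap.py <<'E'
from station import *
from h import *
p=camera_params("wrist")
f=lambda u,v,z:onz(p,(210+u/3.5-.36,140+v/3.5-.36),z)
import sys
a=[float(x) for x in sys.argv[1:]]
print("far: bar inner x",f(360,a[0],42),"foot x",f(360,a[1],47))
print("right: bar y",f(a[2],a[4],42),"foot y",f(a[3],a[4],47))
E
python3 gap.py 317 325 531 531 360
python3 - <<'E'
import cv2
im=cv2.imread("pics/w11.png");cv2.imwrite("pics/w11z.png",cv2.resize(im[270:420,400:600],None,fx=4,fy=4,interpolation=cv2.INTER_NEAREST))
E
```

```text
far: bar inner x [ 524.4 -205.    42. ] foot x [ 524.3 -205.1   47. ]
right: bar y [ 517.1 -231.5   42. ] foot y [ 518.5 -230.9   47. ]
```

View pics/w11z.png

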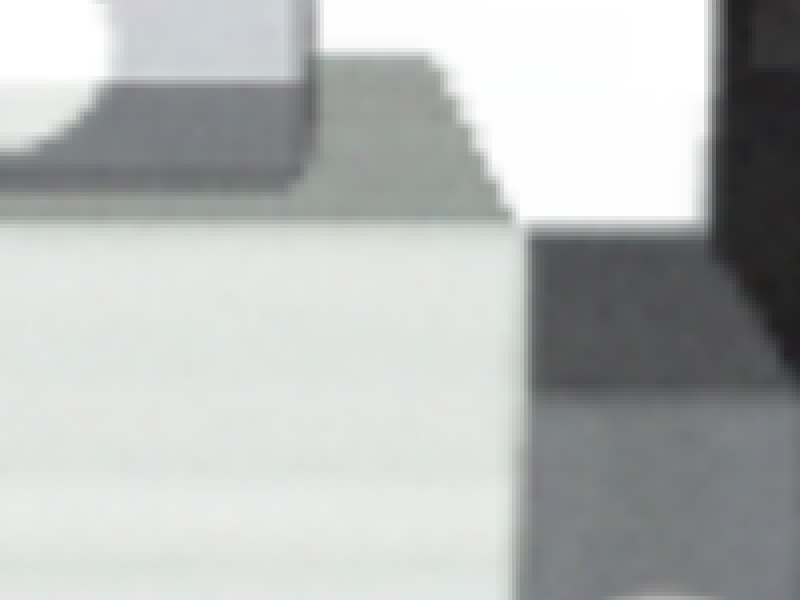

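>>> servo_tool([
  [[0, 0, 0, 0.05, 0.05, -0.03, 1], [0, 0, 0, 0.05, 0.05, -0.03, 1], [0, 0, 0, 0.05, 0.05, -0.03, 1]],
])

```text
clock: 13.4
eef_pos: [503.4, -210.2, 250.8]
orientation: [-3.139, 0.026, 0.008]
ft_force: [-9.4, 9.1, 9.2]
gripper_width: 0.274
```

>>> servo_tool([
  [[0, 0, 0, 0.03, 0.03, -0.03, 1], [0, 0, 0, 0.03, 0.03, -0.03, 1], [0, 0, 0, 0.03, 0.03, -0.03, 1]],
])

```text
clock: 13.7
eef_pos: [503.5, -210.3, 250.9]
orientation: [-3.138, 0.026, 0.01]
ft_force: [-10.2, 9.7, 8.6]
gripper_width: 0.27
```

```bash
python3 - <<'E'
from station import *
from h import *
o=get_obs();M=R.from_rotvec(o['orientation']).as_matrix();print(o['clock'],o['eef_pos'],np.arctan2(M[1,0],M[0,0]),M[:,2],o['gripper_width'],o['ft_force'],o['torque'])
E
```

```text
13.7 [ 503.50124042 -210.30566814  250.85212427] -0.0163479098278189 [-0.0060639   0.0031552  -0.99997664] 0.27003156098158004 [-10.15089679   9.66215816   8.58095328] [ 2.27102563  2.22571757 -0.06914421]
```

>>> servo_tool([
  [[-0.001, 0.002, 0, -0.04, 0, -0.01, 1], [-0.002, 0.004, 0, -0.06, 0, -0.02, 1], [-0.003, 0.006, 0, -0.08, 0, -0.03, 1], [-0.004, 0.007, 0, -0.08, 0, -0.03, 1], [-0.004, 0.007, 0, -0.08, 0, -0.03, 1], [-0.004, 0.007, 0, -0.08, 0, -0.03, 1]],
])

```text
clock: 14.3
eef_pos: [502.5, -209.8, 250.8]
orientation: [-3.141, 0.025, 0.0]
ft_force: [-10.1, 11.3, 7.7]
gripper_width: 0.269
```

```bash
python3 - <<'E'
from station import *
from h import *
o=get_obs();M=R.from_rotvec(o['orientation']).as_matrix();print(o['clock'],o['eef_pos'],np.arctan2(M[1,0],M[0,0]),M[:,2],o['gripper_width'],o['ft_force'],o['torque'])
im=capture("wrist");cv2.imwrite("pics/w12.png",cv2.resize(im[140:290,210:430],None,fx=3.5,fy=3.5))
E
```

```text
14.3 [ 502.48084698 -209.75651504  250.84104244] -0.0160303392981466 [-2.85347948e-04  6.48312177e-05 -9.99999957e-01] 0.2687158370985298 [-10.05304706  11.33809583   7.67948327] [ 2.98107344  2.6759448  -0.13986394]
```

View pics/w12.png

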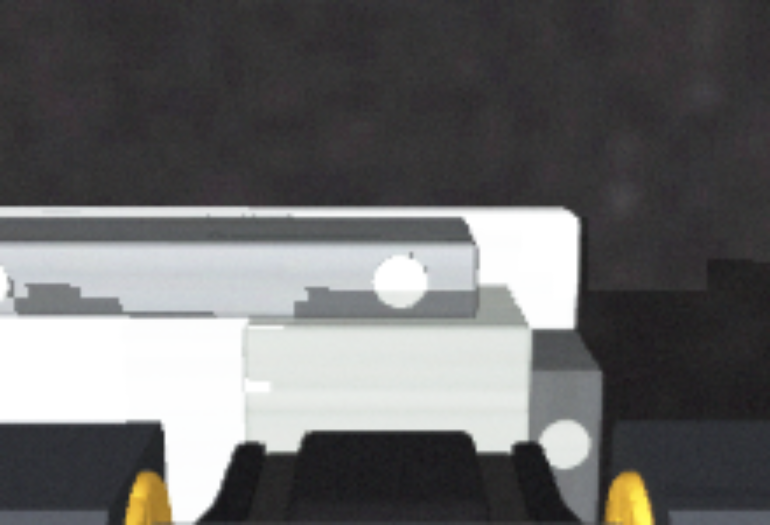

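>>> servo_tool([
  [[-0.0005, 0.001, 0, 0.05, 0.02, -0.03, 1], [-0.0005, 0.002, 0, 0.08, 0.03, -0.05, 1], [-0.0005, 0.002, 0, 0.08, 0.03, -0.05, 1], [-0.0005, 0.002, 0, 0.08, 0.03, -0.05, 1], [-0.0005, 0.002, 0, 0.08, 0.03, -0.05, 1]],
])

```text
clock: 14.85
eef_pos: [502.6, -209.8, 250.9]
orientation: [-3.141, 0.025, 0.001]
ft_force: [-14.8, 13.1, 9.0]
gripper_width: 0.273
```

```bash
python3 - <<'E'
from station import *
from h import *
o=get_obs();M=R.from_rotvec(o['orientation']).as_matrix();print(o['clock'],o['eef_pos'],np.arctan2(M[1,0],M[0,0]),M[:,2],o['gripper_width'],o['ft_force'],o['torque'])
im=capture("wrist");cv2.imwrite("pics/w13.png",cv2.resize(im[140:290,210:430],None,fx=3.5,fy=3.5))
E
```

```text
14.85 [ 502.61923161 -209.82415211  250.85716791] -0.01604933966264009 [-7.14876261e-04  3.44726468e-04 -9.99999685e-01] 0.2733492424619184 [-14.83186374  13.10218936   9.00876354] [ 3.23792521  3.52724649 -0.10511365]
```

View pics/w13.png

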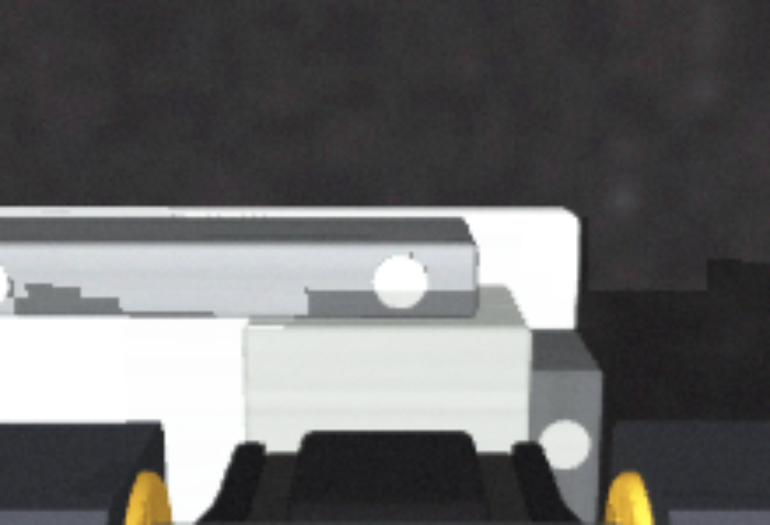

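>>> servo_tool([
  [[0, 0, 0, 0, 0, -0.02, 1], [0, 0, 0, 0, 0, -0.04, 1], [0, 0, 0, 0, 0, -0.04, 1], [0, 0, 0, 0, 0, -0.04, 1]],
])

```text
clock: 15.3
eef_pos: [502.6, -209.8, 250.9]
orientation: [-3.141, 0.025, 0.001]
ft_force: [-11.3, 12.0, 4.6]
gripper_width: 0.27
```

```bash
python3 - <<'E'
from station import *
from h import *
o=get_obs();M=R.from_rotvec(o['orientation']).as_matrix();print(o['clock'],o['eef_pos'],np.arctan2(M[1,0],M[0,0]),M[:,2],o['gripper_width'],o['ft_force'],o['torque'])
E
```

```text
15.3 [ 502.61115544 -209.84953477  250.88316149] -0.016015681271151397 [-6.54705757e-04  4.55625909e-04 -9.99999682e-01] 0.270317146844237 [-11.32756621  12.00404419   4.63444741] [ 3.06663125  3.1092658  -0.07462733]
```

>>> servo_tool([
  [[0, 0.001, 0, 0.05, 0.03, -0.01, 1], [0, 0.001, 0, 0.1, 0.03, -0.02, 1], [0, 0.001, 0, 0.1, 0.03, -0.02, 1], [0, 0.001, 0, 0.06, 0.03, -0.02, 1], [0, 0.001, 0, 0.06, 0.03, -0.02, 1], [0, 0.001, 0, 0.06, 0.03, -0.02, 1]],
])

```text
clock: 15.9
eef_pos: [502.8, -209.9, 250.9]
orientation: [-3.141, 0.025, 0.002]
ft_force: [-16.1, 13.9, 7.4]
gripper_width: 0.272
```

```bash
python3 - <<'E'
from station import *
from h import *
o=get_obs();M=R.from_rotvec(o['orientation']).as_matrix();print(o['clock'],o['eef_pos'],np.arctan2(M[1,0],M[0,0]),M[:,2],o['gripper_width'],o['ft_force'],o['torque'])
im=capture("wrist");cv2.imwrite("pics/w14.png",cv2.resize(im[150:220,260:380],None,fx=6,fy=6,interpolation=cv2.INTER_NEAREST))
im=capture("side");cv2.imwrite("pics/s14.png",im);print(get_obs()['ft_force'])
E
```

```text
15.9 [ 502.78335715 -209.9373597   250.89659528] -0.015941534184686135 [-1.23178812e-03  9.94716169e-04 -9.99998747e-01] 0.2715252745453281 [-16.0526725   13.88951235   7.42058053] [ 3.33226153  3.79252834 -0.10230409]
[-15.57348969  13.60608779   6.77135096]
```

View pics/w14.png

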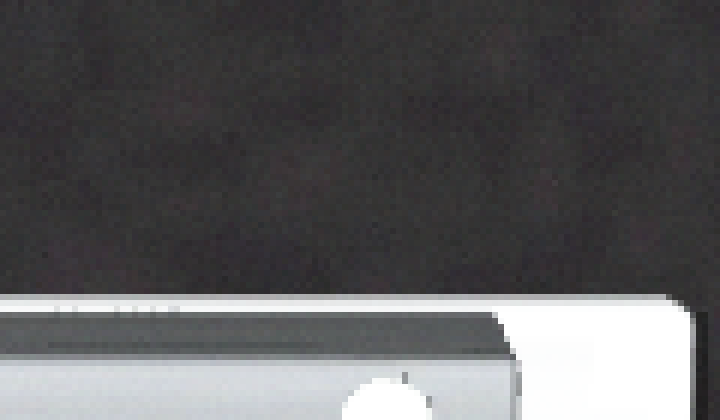

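View pics/s14.png

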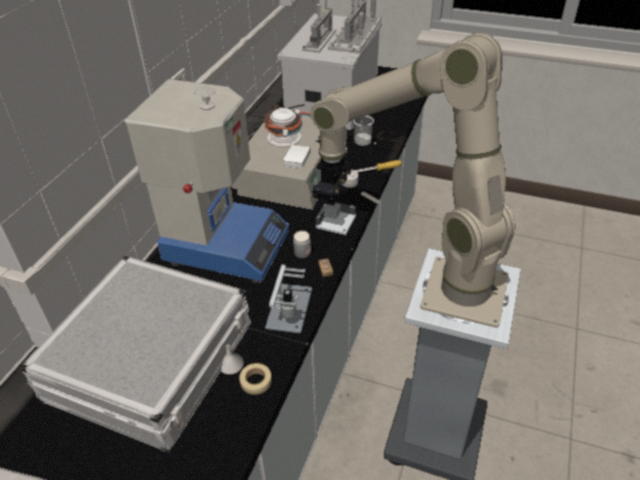

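```bash
python3 - <<'E'
from station import *
import cv2
im=capture("wrist");cv2.imwrite("pics/w15.png",cv2.resize(im[215:275,265:385],None,fx=6,fy=6,interpolation=cv2.INTER_NEAREST))
E
```

```text
(no output)
```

View pics/w15.png

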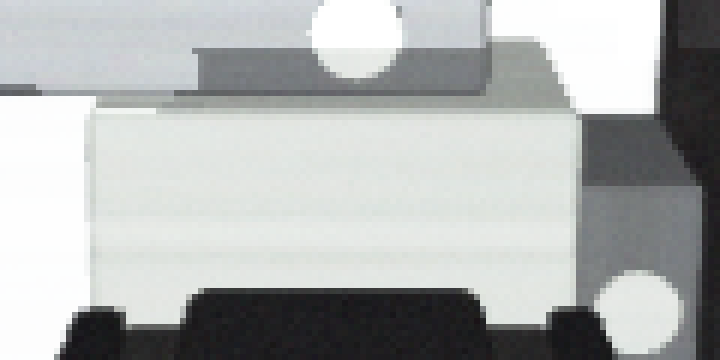

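```bash
python3 - <<'E'
from station import *
o=get_obs();print(o['clock'],o['eef_pos'],o['ft_force'],o['torque'],o['gripper_width'])
print(finish_job())
E
```

```text
16.05 [ 502.77591757 -209.9575857   250.88623659] [-16.1338262   13.51714455   7.17314934] [ 3.38539452  3.78786668 -0.08668168] 0.27669989047424687
the job is handed in; nothing more can be done
None
```

I lifted the square block 9 mm, drew it 75 mm out of the right fork, set it on the stage and pushed it into the corner. I handed the job in at 16 s, still gripping the block and pressing it against both stops.

**Last checks before hand-in**
- **Push:** 16 N on the far stop and 13.5 N on the right stop. The far-stop push is a little above the suggested 12 N.
- **Downward load:** about 10 N on the plate, including the block's weight. The downward load swung between about 7 and 18 N while pushing. I raised the tool in small steps to ease it.
- **Position:** the tool was at (502.8, -210.0) mm. My camera estimate of the seat was (502.7, -209.8) mm, good to about 1 mm.
- **Flush:** an earlier wrist picture put the gap at 0.1 mm on the far stop and 0.6 mm on the right stop, about the limit of the measurement. The last picture shows the edges parallel to about 5 mrad, and the turning moment about the vertical was only 0.1 N m, well below what contact on one corner would give.
- **Flat:** the tool leaned by up to 7 mrad while pushing. I corrected that, leaving under 2 mrad.
- **Surroundings:** in the last side picture the round block still hangs in its fork, and nothing else in view looks moved.

No check failed. The first stage fit was off by up to 2 pixels because I had assumed the wrong position for the stop bars along the plate edges. I refitted it before using it.

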